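Vent the culture tubes, seal the blank and start the tube shaker

TASK

Get the tube shaker ready and start it. Pull the caps of the two large culture tubes up to their vented click and press the cap of the small blank tube all the way down to its sealed click; then close the hood fully and press the start key right down. Leave the tip box, the bottle and the marker where they are.

Things in the scene. Friction and masses are not known exactly. Their poses are not given: they have to be found in the camera images.
- shaker: White bench tube shaker, fixed: 220 mm deep (x), 270 mm wide (y), top 75 mm above the table. Origin: centre of its underside; x points from its front to its hinge side, y to its left, z up. The front 65 mm of its top is the control ledge. On the metal deck behind stand three clamped tubes in a row at x = +10 mm, y = -70, 0, +70 mm; which stands where varies. The sockets in front of them are empty.
- cap_a_top (a point): Centre of the top face of the cap of one LARGE culture tube (clear, 17 mm across). White ribbed push cap, 20 mm tall: skirt 20 mm across (ribs 21 mm), rim 23 mm across and 3 mm thick at the top. Its top is 121 mm above the table when sealed, 127 mm when vented. The tube is held fast in the deck.
- cap_a (a joint): Height of that cap on its tube, m: 0 = down, sealed; 0.006 = up, vented. It slides straight up and down and snaps: about 8 N takes it out of either end, it goes over centre at 0.003 and then snaps by itself to the nearer end; it stops hard at both ends and does not come off. Starts sealed.
- cap_b_top (a point): Centre of the top face of the cap of the other LARGE culture tube, the same in every way as the first.
- cap_b (a joint): Height of that cap on its tube, the same in every way as cap_a. Starts sealed.
- cap_small_top (a point): Centre of the top face of the cap of the SMALL blank tube (clear tube 12 mm across). White ribbed push cap: skirt 15 mm across, rim 18 mm across at the top, 16 mm tall. When sealed the top is 104 mm above the table, when vented 110 mm. Its tube is clamped likewise.
- cap_small (a joint): Height of the small cap on its tube, in m, with the same travel and snap as cap_a: 0 = pressed down, sealed; 0.006 = raised, vented. Starts vented.
- hood (a joint): Angle of the clear hood about its hinge, rad: 0 = closed over the tubes; grows as it swings up and back; stop at 1.85. The hinge is stiff (about 0.33 N m): the hood, about 0.35 kg, stays where it is left and does not fall shut. Starts open between 1.6 and 1.8.
- hood_hinge (a point): Middle of the hinge axis, at the rear edge of the deck (shaker x = +90 mm, 76 mm above the table); the axis runs along the shaker's y. The hood is a clear box open below, 135 mm from hinge to front, 236 mm wide, 68 mm high, with 4 mm walls.
- hood_handle (a point): Middle of the hood's grey handle: a round bar 10 mm thick, 100 mm long, parallel to the hinge axis, its centre 38 mm clear of the hood's front wall on two end posts. Hood closed: 173 mm in front of the hinge axis (shaker -x) and 50 mm above it, so 126 mm above the table and 18 mm below the hood's top. Hood open: the bar points up.
- start_key (a joint): Travel of the start key, in m: 0 = up, 0.005 = fully down; a spring key that needs about 5 N and comes up again when let go.
- start_key_top (a point): Centre of the top of the round start key, 22 mm across, in a round bezel 38 mm across at the right-hand end of the control ledge (shaker x = -80 mm, y = -100 mm); 92 mm above the table when up.
- tip_box: Bystander: blue tip box with a clear lid, 85 x 122 mm, 70 mm tall, loose on the table to the left of the shaker. Origin: centre of its underside.
- reagent_bottle: Bystander: amber bottle, 64 mm across, 150 mm tall, loose on the table to the right of the shaker. Origin: centre of its underside.
- marker: Bystander: marker pen lying on the table to the right of the shaker, in front of the bottle, 135 mm long, 16 mm thick. Origin: under its middle.

How it is judged:
By the outcome, as a careful person would: the job done as asked, in the order asked, and still so for the second after the job is handed in, with the robot touching nothing.
It also fails if it takes over 67 s, if anything falls off the work surface, if the arm or the gripper's body presses on something with over 40 N, if the wrist force passes 120 N, or if a joint passes its speed limit or range.

ROBOT

A 6-joint arm with a two-finger parallel gripper is mounted at the origin on the work surface. World frame = base frame: x ahead of the robot, y to its left, z up, the work surface at z = 0. Lengths are in m, angles in rad, forces in N, time in s.
With the tool pointing down it reaches from about 0.3 to 0.875 m from the base axis. Payload 6.4 kg.
Tool frame: the origin (TCP) lies at the very end of the fingers, on their centre line; the grasp point (between the pads) lies 19 mm behind it (manip.grasp_offset is the distance from the TCP to the grasp point, in m); z points along the fingers, y is the line along which they close (so a half turn about z gives the same grasp; the last joint's range is limited). The gripper opens to 88 mm and grips with 3 to 60 N. Pads are 18 mm wide; open, the fingers measure 123 mm over their backs; the gripper's body (75 mm by 187 mm) begins 45 mm behind the grasp point.
Start: joints at [-1.34, 0.181, 1.607, -0, 1.354, -0.206], TCP at [0.243, -0.521, 0.239] pointing down, gripper open.
Joint ranges: [-2.99, 2.99], [-0.89, 2.07], [0.3, 2.58], [-1.14, 4.28], [0, 2.63], [-3.12, 3.12]. Speed limits (rad/s): [2.57, 2.57, 3.01, 3.14, 3.14, 3.14].

INTERFACE

Orientations are given as a unit quaternion [x, y, z, w].
In Python, from station import manip gives the robot as it stands.
- The arm moves only by the tool jog_arm, never from a script. Its argument "series" is a list of rows, each a list of 3 entries, a list of its own where there are three numbers: the closure in counts, from 0 (fully open) to 255 (shut), then the shift along the tool's x, y, z in m, then the turn, a rotation vector about the tool's x, y, z in rad. A call has 1 to 12 rows; each row shifts and turns the commanded pose from where the row before left it, along the tool's axes as they then stand; what a row does not reach is not made up. A row lasts 1/8 s, in which the tool goes at most 62.5 mm and 10.7 degrees, less where a joint would pass 70% of its speed; a pose out of reach is approached as far as the arm can. A call with a gripper value outside its range is refused whole. The fingers move at their own pace and stop on an object; "squeeze" is the grip in N (left out, the last holds). Time passes only in rows, so rows that do not move let the fingers close. It gives the time, the measured TCP pose, the force, the opening and the grip force at its end, in the units of the state.
- manip.observe(): the state, without advancing time (a new reading comes with each control period).
- manip.camera(name): name is "scene" or "top" or "wrist"; returns the picture (420x560x3 uint8, red, green, blue); there is no depth.
- manip.camera_info(name): a dict with "intrinsics" (3x3 intrinsics, pixels), "R" (3x3) and "t" (3): a world point X has camera coordinates R X + t. Camera axes: x right, y down, z forward; pixel columns grow to the right and rows downward; lengths in m; the calibration is good to about 2 mm. A picture is of the moment at which its call begins: read the wrist's pose just before it. camera_info takes no time and is no camera call; for the wrist camera it gives the pose at the moment of the call.
- manip.close_job(): hands the job in; it is judged then, once.
The state is a dict: "time": time; "joints": joint angles; "joint_vel": joint speeds; "joint_torque": joint torques, N m; "ee_pos": TCP position; "orientation": TCP orientation; "wrist_force": force on the tool from outside, world axes, zero at the start; "torque": the same for the moment, N m; "grip_width": opening from 0.0 (shut) to 1.0 (fully open); "finger_force": force on a finger pad.
Only numpy, scipy, OpenCV 4.12 (cv2) and the standard library are available. Lean on these libraries where they do the work, as an engineer would, in place of code of your own. Each camera call takes 0.05 s, during which the arm holds its last target. There are 200 camera calls.

## Working session

There is one attempt and no reset: what is moved stays moved. The work goes in short steps, Python scripts to look and compute and a tool call to move; the robot and the scene stay as the last step left them, time stands still between calls to the robot, and variables do not carry over. Pictures are saved under pics/ and viewed, at most 10 in all, crops included, and the job is handed in when it is done.

Besides the shell and the picture viewer there is one more tool, called after "Emit:" in YAML: its name, and indented under it one key for each argument. jog_arm: Moves the arm, as the interface text tells. Its arguments: {"type":"object","properties":{"series":{"type":"array","items":{"type":"array"}},"squeeze":{"type":"number"}},"required":["series"]}

```bash
ls; mkdir -p pics; python3 - <<'E'
from station import manip
import cv2,numpy as np
for n in("scene","top"):
    i=manip.camera_info(n);print(n,np.round(i["intrinsics"],1).tolist(),np.round(i["R"],4).tolist(),np.round(i["t"],4).tolist())
    cv2.imwrite(f"pics/{n}0.png",manip.camera(n)[:,:,::-1])
s=manip.observe();print(s)
E
```

```text
pics
scene [[518.1, 0.0, 286.2], [0.0, 518.1, 218.1], [0.0, 0.0, 1.0]] [[0.4152, 0.9097, 0.0106], [0.6493, -0.2881, -0.7039], [-0.6372, 0.2991, -0.7103]] [-0.2465, -0.2776, 1.4548]
top [[439.7, 0.0, 281.9], [0.0, 439.7, 204.5], [0.0, 0.0, 1.0]] [[-0.0262, -0.9994, 0.0244], [-0.982, 0.0212, -0.1875], [0.1868, -0.0289, -0.982]] [0.027, 0.54, 0.8027]
{'time': 0.1, 'joints': array([-1.34028040e+00,  1.81454854e-01,  1.60789368e+00, -6.86612760e-05,
        1.35380065e+00, -2.06292919e-01]), 'joint_vel': array([ 0.00052418, -0.00246926, -0.00179572, -0.00050566, -0.00144589,
       -0.00081057]), 'joint_torque': array([ 4.09452996e-04, -4.34820628e+01, -3.42698014e+01,  7.03985570e-02,
        3.39449476e-02, -3.90769435e-05]), 'ee_pos': array([ 0.24314169, -0.52053235,  0.23791385]), 'orientation': array([ 9.76242505e-01,  2.16679404e-01, -4.29430297e-05, -7.77800383e-04]), 'wrist_force': array([-0.30023301, -0.31106815,  0.3396744 ]), 'torque': array([0.04536583, 0.01723758, 0.03454317]), 'finger_force': 0.0, 'grip_width': 0.9996796533102339}
```

View pics/scene0.png

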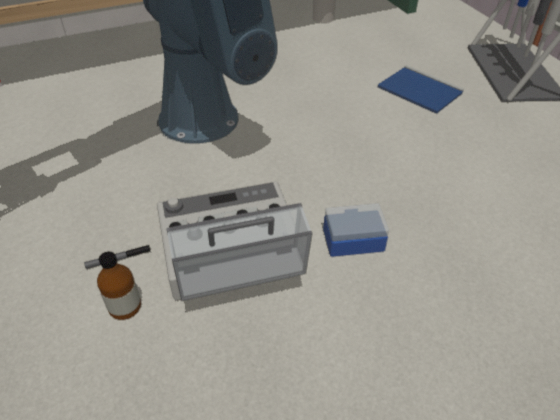

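View pics/top0.png

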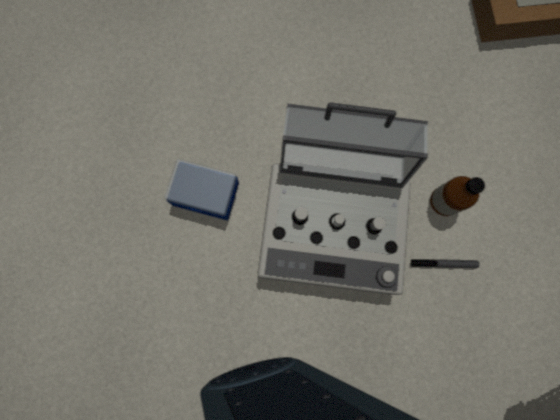

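Scene view: the shaker is in front of the base with its hood open and handle up, the tip box is on the left, and the bottle and marker are on the right. Top view: caps at about (300,215), (338,220) and (375,225), key at (388,275), handle from (330,106) to (393,118). I'll zoom in to find the small tube and the exact cap centres.

```bash
cat > h.py <<'E'
import numpy as np,cv2
from station import manip
def ray(n,uv,z,info=None):
    i=info or manip.camera_info(n);K,R,t=(np.array(i[k]) for k in("intrinsics","R","t"))
    d=R.T@np.linalg.solve(K,[uv[0],uv[1],1]);c=-R.T@t
    return c+d*(z-c[2])/d[2]
def proj(n,X,info=None):
    i=info or manip.camera_info(n);K,R,t=(np.array(i[k]) for k in("intrinsics","R","t"))
    p=K@(R@np.array(X)+t);return p[:2]/p[2]
E
python3 - <<'E'
from h import *
im=cv2.imread("pics/top0.png")[190:300,255:420]
cv2.imwrite("pics/c1.png",cv2.resize(im,None,fx=4.8,fy=4.8,interpolation=cv2.INTER_CUBIC))
for uv,z in(((300,214),.121),((338,219),.11),((375,224),.121),((388,275),.092),((330,106),.23),((393,118),.23)):print(uv,ray("top",uv,z).round(4))
E
```

```text
(300, 214) [ 0.5092 -0.0155  0.121 ]
(338, 219) [ 0.5004 -0.0844  0.11  ]
(375, 224) [ 0.4883 -0.148   0.121 ]
(388, 275) [ 0.3992 -0.1724  0.092 ]
(330, 106) [ 0.6649 -0.0618  0.23  ]
(393, 118) [ 0.6429 -0.1617  0.23  ]
```

View pics/c1.png

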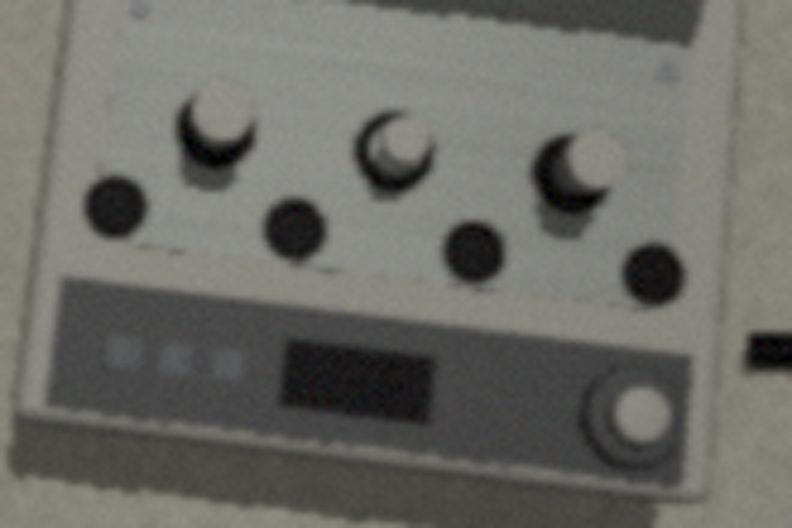

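Small cap is the middle one, at crop (405,140). The large caps are at (220,110) and (596,160), and the key is at (641,413). Next I'll fit the shaker pose to these.

```bash
cat >> h.py <<'E'
def fit(L,W):
    L,W=np.array(L),np.array(W);lc,wc=L.mean(0),W.mean(0)
    a=L-lc;b=W-wc;th=np.arctan2((a[:,0]*b[:,1]-a[:,1]*b[:,0]).sum(),(a*b).sum())
    R=np.array([[np.cos(th),-np.sin(th)],[np.sin(th),np.cos(th)]]);o=wc-R@lc
    return th,R,o,(W-(L@R.T+o))
E
python3 - <<'E'
from h import *
px=[(220,110),(405,140),(596,160),(641,413)];z=[.121,.110,.121,.092]
W=[ray("top",(255+(u+.0)/4.8,190+v/4.8),zz)[:2] for (u,v),zz in zip(px,z)]
th,R,o,res=fit([(.01,.07),(.01,0),(.01,-.07),(-.08,-.1)],W)
print("yaw",th,"o",o,"res mm",(res*1000).round(1).tolist());print(np.round(W,4).tolist())
for n,l in dict(L=(.01,.07),S=(.01,0),R=(.01,-.07),K=(-.08,-.1),H=(.09,0)).items():print(n,(R@l+o).round(4))
# handle open angle: try via handle midpoint
for a in(1.6,1.65,1.7,1.75,1.8):
    r,h=.173,.05 
    lx=.09-(r*np.cos(a)-h*np.sin(a))*1; zz=.076+r*np.sin(a)+h*np.cos(a)
    print(a,lx,zz,[proj("top",[*(R@(lx,y)+o),zz]).round(1).tolist() for y in(.05,-.05)],[proj("scene",[*(R@(lx,y)+o),zz]).round(1).tolist() for y in(.05,-.05)])
E
```

```text
yaw -0.14494455554037872 o [ 0.49041904 -0.08524505] res mm [[0.7, 0.4], [-0.3, -0.2], [-0.9, 0.5], [0.5, -0.7]]
[[0.5111, -0.0171], [0.5, -0.0869], [0.4893, -0.1555], [0.3973, -0.1733]]
L [ 0.5104 -0.0174]
S [ 0.5003 -0.0867]
R [ 0.4902 -0.156 ]
K [ 0.3968 -0.1726]
H [ 0.5795 -0.0982]
1.6 0.14503019751019822 0.24746625721111593 [[329.0, 115.9], [393.0, 123.7]] [[268.4, 206.5], [208.3, 218.1]]
1.65 0.1535311651862609 0.24450160548219124 [[329.2, 111.5], [392.9, 119.3]] [[269.8, 211.2], [209.4, 223.0]]
1.7 0.1618733380357492 0.24111578749350082 [[329.5, 107.4], [392.7, 115.1]] [[271.1, 216.1], [210.6, 228.1]]
1.75 0.170035864971059 0.23731726602671646 [[329.7, 103.5], [392.4, 111.2]] [[272.5, 221.2], [211.7, 233.3]]
1.8 0.17799834392581382 0.2331155354072734 [[329.8, 100.0], [392.0, 107.6]] [[273.8, 226.4], [212.9, 238.7]]
```

Emit:
jog_arm:
  series:
    - [128,[0,0,0],[0,0,0.1455]]
    - [128,[0,0,0],[0,0,0.1455]]
    - [128,[0,0,0],[0,0,0.1455]]
    - [128,[0,0,0],[0,0,0.1455]]
    - [128,[0.024,-0.0495,0],[0,0,0]]
    - [128,[0.024,-0.0495,0],[0,0,0]]
    - [128,[0.024,-0.0495,0],[0,0,0]]
    - [128,[0.024,-0.0495,0],[0,0,0]]
    - [128,[0.024,-0.0495,0],[0,0,0]]
    - [128,[0.024,-0.0495,0],[0,0,0]]
    - [128,[0.024,-0.0495,0],[0,0,0]]
    - [128,[0.024,-0.0495,0],[0,0,0]]

```text
time: 1.6
ee_pos: [0.4911, -0.1552, 0.2385]
orientation: [0.997, -0.073, -0.0, -0.0]
wrist_force: [0.7, -0.3, -0.5]
grip_width: 0.501
finger_force: 0.0
```

```bash
cat >> h.py <<'E'
from scipy.spatial.transform import Rotation as Ro
def togo(X,yaw=-.145,show=True):
    s=manip.observe();q=Ro.from_quat(s["orientation"])
    T=Ro.from_euler("z",yaw)*Ro.from_euler("x",np.pi)
    print("t",s["time"],"pos",s["ee_pos"].round(4),"turn",(q.inv()*T).as_rotvec().round(4),"shift",q.inv().apply(np.array(X)-s["ee_pos"]).round(4),"F",s["wrist_force"].round(1),"w",round(s["grip_width"]*88,1),"ff",s["finger_force"])
E
python3 - <<'E'
from h import *
manip.observe();i=manip.camera_info("wrist");im=manip.camera("wrist");cv2.imwrite("pics/w1.png",im[:,:,::-1])
togo([.4902,-.156,.099])
for X in([.5104,-.0174,.121],[.5003,-.0867,.110],[.4902,-.156,.121],[.3968,-.1726,.092]):print(proj("wrist",X,i).round(1))
E
```

```text
t 1.65 pos [ 0.4936 -0.15    0.2386] turn [-0.0037 -0.0013  0.0033] shift [-0.0027  0.0069  0.1395] F [-0.6  4.4  0.3] w 44.0 ff 0.0
[111.1 202.1]
[200.1 198.9]
[282.7 202.2]
[313.1 284.5]
```

View pics/w1.png

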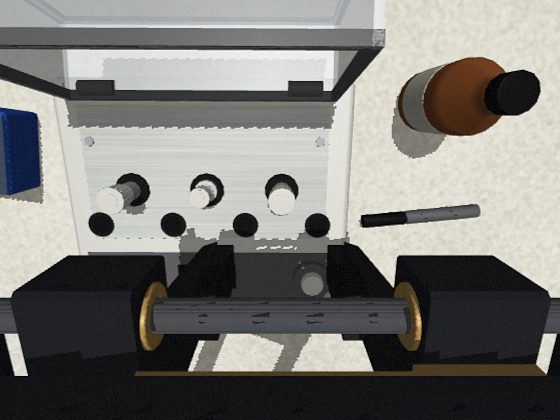

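The wrist view confirms the fit: caps at (111,200), (203,198) and (281,201) and the key at (312,284), all within about 2 px of prediction. Next I let the arm settle and start down.

Emit:
jog_arm:
  series:
    - [128,[0,0,0.03],[0,0,0]]
    - [128,[0,0,0.03],[0,0,0]]
    - [128,[0,0,0.02],[0,0,0]]
    - [128,[0,0,0],[0,0,0]]
    - [128,[0,0,0],[0,0,0]]
    - [128,[0,0,0],[0,0,0]]

```text
time: 2.4
ee_pos: [0.4912, -0.1574, 0.1599]
orientation: [0.997, -0.073, 0.001, 0.0]
wrist_force: [0.3, 0.5, -0.4]
grip_width: 0.5
finger_force: 0.0
```

```bash
python3 - <<'E'
from h import *
togo([.4902,-.156,.099])
i=manip.camera_info("wrist");im=manip.camera("wrist")
g=cv2.cvtColor(im,cv2.COLOR_RGB2GRAY)
p=proj("wrist",[.4902,-.156,.121],i);print(p)
cv2.imwrite("pics/w2.png",im[:,:,::-1])
E
```

```text
t 2.4 pos [ 0.4912 -0.1574  0.1599] turn [ 0.0008 -0.0019 -0.0003] shift [-0.0013 -0.0013  0.0609] F [ 0.3  0.5 -0.4] w 44.0 ff 0.0
[280.04655248 236.32709925]
```

View pics/w2.png

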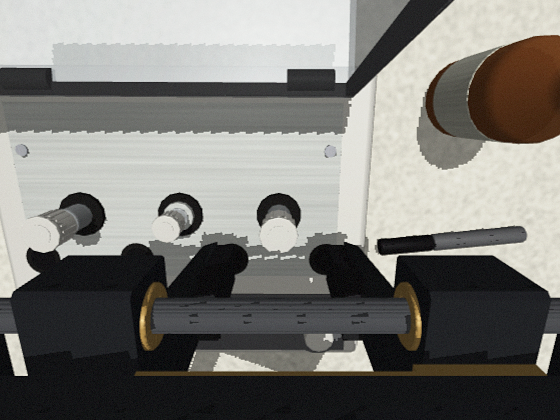

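The right cap is at (279,235), where (280,236) was predicted. Going down to grip it.

Emit:
jog_arm:
  series:
    - [128,[-0.0005,-0.0005,0.02],[0,0,0]]
    - [128,[-0.0005,-0.0005,0.02],[0,0,0]]
    - [128,[0,0,0.021],[0,0,0]]
    - [128,[0,0,0],[0,0,0]]
    - [255,[0,0,0],[0,0,0]]
    - [255,[0,0,0],[0,0,0]]
    - [255,[0,0,0],[0,0,0]]
    - [255,[0,0,0],[0,0,0]]
    - [255,[0,0,0],[0,0,0]]
  squeeze: 35

```text
time: 3.58
ee_pos: [0.4904, -0.1562, 0.0988]
orientation: [0.997, -0.072, 0.001, 0.0]
wrist_force: [-1.0, 0.7, 5.9]
grip_width: 0.223
finger_force: 34.2
```

```bash
python3 - <<'E'
from h import *
togo([.4902,-.156,.099])
E
```

```text
t 3.575 pos [ 0.4904 -0.1562  0.0988] turn [ 0.0006 -0.0017 -0.0001] shift [-0.0002 -0.0002 -0.0002] F [-1.   0.7  5.9] w 19.6 ff 34.2303514899686
```

Emit:
jog_arm:
  series:
    - [255,[0,0,-0.002],[0,0,0]]
    - [255,[0,0,-0.002],[0,0,0]]
    - [255,[0,0,-0.002],[0,0,0]]
    - [255,[0,0,-0.001],[0,0,0]]
    - [255,[0,0,0],[0,0,0]]
    - [255,[0,0,0],[0,0,0]]

```text
time: 4.32
ee_pos: [0.4903, -0.1561, 0.1049]
orientation: [0.997, -0.073, 0.001, 0.0]
wrist_force: [4.3, -2.8, -3.0]
grip_width: 0.225
finger_force: 34.5
```

Emit:
jog_arm:
  series:
    - [255,[0,0,-0.001],[0,0,0]]
    - [255,[0,0,0],[0,0,0]]
    - [255,[0,0,0],[0,0,0]]

```text
time: 4.7
ee_pos: [0.4902, -0.1561, 0.1051]
orientation: [0.997, -0.073, 0.001, 0.0]
wrist_force: [6.9, -2.9, -8.8]
grip_width: 0.221
finger_force: 35.0
```

It's at the upper stop: 6 N more pull moved it only 0.2 mm. Releasing and going to the left tube.

Emit:
jog_arm:
  series:
    - [128,[0,0,0.001],[0,0,0]]
    - [128,[0,0,0],[0,0,0]]
    - [128,[0,0,0],[0,0,0]]
    - [128,[0,0,-0.03],[0,0,0]]
    - [128,[0,0,-0.03],[0,0,0]]
    - [128,[0,-0.04,0],[0,0,0]]
    - [128,[0,-0.06,0],[0,0,0]]
    - [128,[0,-0.04,0],[0,0,0]]
    - [128,[0,0,0.03],[0,0,0]]
    - [128,[0,0,0],[0,0,0]]
    - [128,[0,0,0],[0,0,0]]

```text
time: 6.08
ee_pos: [0.5101, -0.0177, 0.1354]
orientation: [0.997, -0.073, 0.0, 0.0]
wrist_force: [0.4, 0.0, 0.8]
grip_width: 0.493
finger_force: 0.0
```

```bash
python3 - <<'E'
from h import *
togo([.5104,-.0174,.099])
E
```

```text
t 6.075 pos [ 0.5101 -0.0177  0.1354] turn [ 0.0001 -0.0002 -0.0007] shift [ 0.0002 -0.0004  0.0364] F [0.4 0.  0.8] w 43.4 ff 0.0
```

Emit:
jog_arm:
  series:
    - [128,[0,0,0.018],[0,0,0]]
    - [128,[0,0,0.0185],[0,0,0]]
    - [128,[0,0,0],[0,0,0]]
    - [255,[0,0,0],[0,0,0]]
    - [255,[0,0,0],[0,0,0]]
    - [255,[0,0,0],[0,0,0]]
    - [255,[0,0,0],[0,0,0]]
    - [255,[0,0,0],[0,0,0]]
  squeeze: 35

```text
time: 7.08
ee_pos: [0.5107, -0.0176, 0.0992]
orientation: [0.997, -0.072, 0.001, 0.0]
wrist_force: [-0.5, -0.5, 6.0]
grip_width: 0.222
finger_force: 34.2
```

Emit:
jog_arm:
  series:
    - [255,[0,0,-0.002],[0,0,0]]
    - [255,[0,0,-0.002],[0,0,0]]
    - [255,[0,0,-0.002],[0,0,0]]
    - [255,[0,0,-0.002],[0,0,0]]
    - [255,[0,0,0],[0,0,0]]
    - [255,[0,0,0],[0,0,0]]

```text
time: 7.82
ee_pos: [0.5104, -0.0175, 0.1056]
orientation: [0.997, -0.073, 0.001, 0.0]
wrist_force: [8.4, -2.1, -8.6]
grip_width: 0.22
finger_force: 35.3
```

The left cap stops the same way. Releasing, then closed fingers over the small cap.

Emit:
jog_arm:
  series:
    - [128,[0,0,0.001],[0,0,0]]
    - [128,[0,0,0],[0,0,0]]
    - [128,[0,0,0],[0,0,0]]
    - [128,[0,0,-0.03],[0,0,0]]
    - [128,[0,0,-0.02],[0,0,0]]
    - [255,[0,0.035,0],[0,0,0]]
    - [255,[0,0.035,0],[0,0,0]]
    - [255,[0,0,0.02],[0,0,0]]
    - [255,[0,0,0],[0,0,0]]
    - [255,[0,0,0],[0,0,0]]
    - [255,[0,0,0],[0,0,0]]
  squeeze: 15

```text
time: 9.2
ee_pos: [0.5003, -0.0863, 0.1359]
orientation: [0.997, -0.072, 0.0, 0.0]
wrist_force: [-0.5, -0.2, -0.4]
grip_width: 0.008
finger_force: 0.0
```

```bash
python3 - <<'E'
from h import *
togo([.5003,-.0867,.110])
E
```

```text
t 9.2 pos [ 0.5003 -0.0863  0.1359] turn [ 0.0002 -0.0009  0.0006] shift [0.0001 0.0004 0.0259] F [-0.5 -0.2 -0.4] w 0.7 ff 0.0
```

Emit:
jog_arm:
  series:
    - [255,[0,0,0.012],[0,0,0]]
    - [255,[0,0,0.012],[0,0,0]]
    - [255,[0,0,0.002],[0,0,0]]
    - [255,[0,0,0.002],[0,0,0]]
    - [255,[0,0,0.002],[0,0,0]]
    - [255,[0,0,0.002],[0,0,0]]
    - [255,[0,0,0.001],[0,0,0]]
    - [255,[0,0,0],[0,0,0]]
    - [255,[0,0,0],[0,0,0]]

```text
time: 10.32
ee_pos: [0.4997, -0.0865, 0.1042]
orientation: [0.997, -0.072, -0.0, 0.0]
wrist_force: [-8.3, 2.7, 20.8]
grip_width: 0.007
finger_force: 10.0
```

Sealed: the top is at 104 mm and holds against 21 N. Now up, turn a quarter and look at the handle.

Emit:
jog_arm:
  series:
    - [255,[0,0,-0.03],[0,0,0]]
    - [255,[0,0,-0.06],[0,0,0]]
    - [128,[0,0,-0.06],[0,0,0]]
    - [128,[0,0,-0.06],[0,0,-0.1745]]
    - [128,[0,0,0],[0,0,-0.1745]]
    - [128,[0,0,0],[0,0,-0.1745]]
    - [128,[0,0,0],[0,0,-0.1745]]
    - [128,[0,0,0],[0,0,-0.1745]]
    - [128,[0,0,0],[0,0,-0.1745]]
    - [128,[0,0,0],[0,0,-0.1745]]
    - [128,[0,0,0],[0,0,-0.1745]]
    - [128,[0,0,0],[0,0,-0.1745]]

```text
time: 11.82
ee_pos: [0.4996, -0.0865, 0.3119]
orientation: [0.755, 0.656, -0.0, -0.0]
wrist_force: [0.0, 0.2, -0.1]
grip_width: 0.496
finger_force: 0.0
```

Emit:
jog_arm:
  series:
    - [128,[0,0.04,0],[0,0,0]]
    - [128,[0,0.05,0],[0,0,0]]
    - [128,[0,0.04,0],[0,0,0]]
    - [128,[0,0.02,0],[0,0,0]]
    - [128,[0,0,0],[0,0,0]]
    - [128,[0,0,0],[0,0,0]]
    - [128,[0,0,0],[0,0,0]]

```text
time: 12.7
ee_pos: [0.6476, -0.1082, 0.3126]
orientation: [0.757, 0.654, 0.0, 0.0]
wrist_force: [0.0, -0.9, -0.1]
grip_width: 0.496
finger_force: 0.0
```

```bash
python3 - <<'E'
from h import *
yaw=-.145;R=np.array([[np.cos(yaw),-np.sin(yaw)],[np.sin(yaw),np.cos(yaw)]]);o=np.array([.4904,-.0852])
togo([*(R@(.1585,0)+o),.242-.019],yaw+np.pi/2)
i=manip.camera_info("wrist");im=manip.camera("wrist")
for a in(1.6,1.7,1.8):
    lx=.09-.173*np.cos(a)+.05*np.sin(a);z=.076+.173*np.sin(a)+.05*np.cos(a)
    print(a,[proj("wrist",[*(R@(lx,y)+o),z],i).round(1).tolist() for y in(.05,0,-.05)])
cv2.imwrite("pics/w3.png",im[:,:,::-1])
E
```

```text
t 12.7 pos [ 0.6476 -0.1082  0.3126] turn [ 0.0001  0.0001 -0.0006] shift [ 0.0001 -0.0003  0.0896] F [ 0.  -0.9 -0.1] w 43.6 ff 0.0
1.6 [[257.6, 146.2], [258.9, 222.3], [260.0, 289.9]]
1.7 [[284.4, 145.3], [284.1, 219.4], [283.9, 285.4]]
1.8 [[308.4, 144.3], [306.8, 216.0], [305.4, 280.2]]
```

View pics/w3.png

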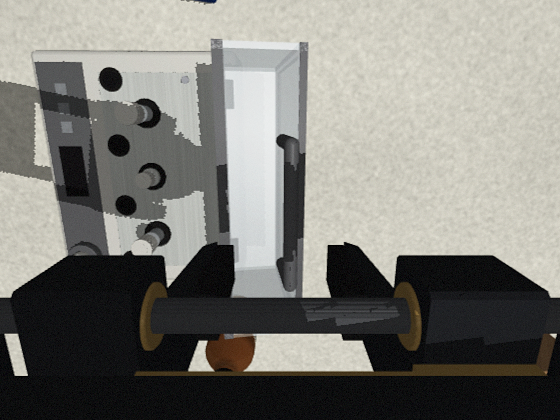

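The bar runs down column ~291, rows 145 to 285, so the hood is at about 1.73 rad. Descending to grip it lightly while I tabulate the arc.

Emit:
jog_arm:
  series:
    - [128,[0,0.008,0.03],[0,0,0]]
    - [128,[0,0,0.03],[0,0,0]]
    - [128,[0,0,0.033],[0,0,0]]
    - [128,[0,0,0],[0,0,0]]
    - [255,[0,0,0],[0,0,0]]
    - [255,[0,0,0],[0,0,0]]
    - [255,[0,0,0],[0,0,0]]
    - [255,[0,0,0],[0,0,0]]
  squeeze: 12

```text
time: 13.75
ee_pos: [0.6564, -0.1096, 0.22]
orientation: [0.757, 0.654, 0.0, 0.0]
wrist_force: [-1.1, -0.4, 1.2]
grip_width: 0.098
finger_force: 11.7
```

```bash
python3 - <<'E'
from h import *
yaw=-.145;R=np.array([[np.cos(yaw),-np.sin(yaw)],[np.sin(yaw),np.cos(yaw)]]);o=np.array([.4904,-.0852])
B=lambda a:np.array([.09-.173*np.cos(a)+.05*np.sin(a),.076+.173*np.sin(a)+.05*np.cos(a)])
s=manip.observe();l=R.T@(s["ee_pos"][:2]-o);print(l,s["ee_pos"],s["grip_width"]*88,s["wrist_force"])
a0=1.73;print(B(a0))
A=np.linspace(a0,0,25);P=np.array([B(a) for a in A]);d=np.diff(P,axis=0)
print([[0,round(x,4),round(-z,4)] for x,z in d])
E
```

```text
[ 1.67763787e-01 -1.53808047e-04] [ 0.65638103 -0.10959279  0.21995994] 8.648812233787236 [-1.14960821 -0.44693266  1.21501739]
[0.16679373 0.23888561]
[[0, np.float64(-0.0119), np.float64(-0.0051)], [0, np.float64(-0.0123), np.float64(-0.0042)], [0, np.float64(-0.0125), np.float64(-0.0033)], [0, np.float64(-0.0127), np.float64(-0.0024)], [0, np.float64(-0.0129), np.float64(-0.0015)], [0, np.float64(-0.013), np.float64(-0.0006)], [0, np.float64(-0.013), np.float64(0.0004)], [0, np.float64(-0.0129), np.float64(0.0013)], [0, np.float64(-0.0128), np.float64(0.0022)], [0, np.float64(-0.0126), np.float64(0.0031)], [0, np.float64(-0.0123), np.float64(0.004)], [0, np.float64(-0.012), np.float64(0.0049)], [0, np.float64(-0.0116), np.float64(0.0058)], [0, np.float64(-0.0112), np.float64(0.0066)], [0, np.float64(-0.0107), np.float64(0.0074)], [0, np.float64(-0.0101), np.float64(0.0081)], [0, np.float64(-0.0095), np.float64(0.0088)], [0, np.float64(-0.0088), np.float64(0.0095)], [0, np.float64(-0.0081), np.float64(0.0101)], [0, np.float64(-0.0074), np.float64(0.0107)], [0, np.float64(-0.0066), np.float64(0.0112)], [0, np.float64(-0.0058), np.float64(0.0116)], [0, np.float64(-0.0049), np.float64(0.012)], [0, np.float64(-0.0041), np.float64(0.0123)]]
```

The bar is held (8.6 mm, 12 N). Swinging the first half of the arc.

Emit:
jog_arm:
  series:
    - [255,[0,-0.012,-0.005],[0,0,0]]
    - [255,[0,-0.0125,-0.004],[0,0,0]]
    - [255,[0,-0.0125,-0.0035],[0,0,0]]
    - [255,[0,-0.0125,-0.0025],[0,0,0]]
    - [255,[0,-0.013,-0.0015],[0,0,0]]
    - [255,[0,-0.013,-0.0005],[0,0,0]]
    - [255,[0,-0.013,0.0005],[0,0,0]]
    - [255,[0,-0.013,0.0015],[0,0,0]]
    - [255,[0,-0.013,0.002],[0,0,0]]
    - [255,[0,-0.0125,0.003],[0,0,0]]
    - [255,[0,-0.0125,0.004],[0,0,0]]
    - [255,[0,-0.012,0.005],[0,0,0]]

```text
time: 15.25
ee_pos: [0.5057, -0.0873, 0.2202]
orientation: [0.757, 0.654, 0.0, 0.0]
wrist_force: [4.8, 2.6, -3.0]
grip_width: 0.1
finger_force: 12.0
```

```bash
python3 - <<'E'
from h import *
yaw=-.145;R=np.array([[np.cos(yaw),-np.sin(yaw)],[np.sin(yaw),np.cos(yaw)]]);o=np.array([.4904,-.0852])
cv2.imwrite("pics/s2.png",manip.camera("scene")[100:340,60:420,::-1])
B=lambda a:np.array([.09-.173*np.cos(a)+.05*np.sin(a),.076+.173*np.sin(a)+.05*np.cos(a)-.019])
s=manip.observe();l=R.T@(s["ee_pos"][:2]-o);print(l,s["ee_pos"],s["grip_width"]*88,s["wrist_force"],B(.865),np.hypot(l[0]-.09,s["ee_pos"][2]+.019-.076))
E
```

```text
[0.01369782 0.0001846 ] [ 0.50398075 -0.08699657  0.21933582] 9.032498524926677 [-0.381724    2.38175739 -1.52367678] [0.01584002 0.22110149] 0.1793737429536653
```

View pics/s2.png

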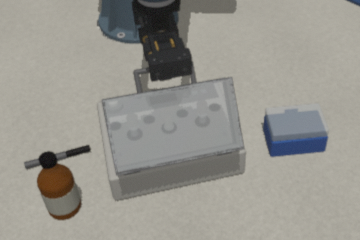

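The hood is following, about halfway down with the handle in the gripper at (165,75). Bar radius is 179 mm against 180 nominal. Second half next.

Emit:
jog_arm:
  series:
    - [255,[0,-0.0115,0.006],[0,0,0]]
    - [255,[0,-0.011,0.0065],[0,0,0]]
    - [255,[0,-0.0105,0.0075],[0,0,0]]
    - [255,[0,-0.01,0.008],[0,0,0]]
    - [255,[0,-0.0095,0.009],[0,0,0]]
    - [255,[0,-0.009,0.0095],[0,0,0]]
    - [255,[0,-0.008,0.01],[0,0,0]]
    - [255,[0,-0.0075,0.0105],[0,0,0]]
    - [255,[0,-0.0065,0.011],[0,0,0]]
    - [255,[0,-0.006,0.0115],[0,0,0]]
    - [255,[0,-0.005,0.011],[0,0,0]]
    - [255,[0,-0.003,0.008],[0,0,0]]

```text
time: 16.8
ee_pos: [0.4111, -0.074, 0.1123]
orientation: [0.757, 0.654, 0.001, 0.002]
wrist_force: [7.3, 2.5, -0.9]
grip_width: 0.097
finger_force: 11.9
```

```bash
cat > hood.py <<'E'
from h import *
yaw=-.145;R=np.array([[np.cos(yaw),-np.sin(yaw)],[np.sin(yaw),np.cos(yaw)]]);o=np.array([.4904,-.0852])
s=manip.observe();l=R.T@(s["ee_pos"][:2]-o);print(s["time"],"local",l.round(4),"z",s["ee_pos"][2].round(4),s["grip_width"]*88,s["wrist_force"].round(1),"target",(-.083,0,.107))
E
python3 hood.py
```

```text
16.8 local [-0.0801 -0.0003] z 0.1123 8.551199178445362 [ 7.3  2.5 -0.9] target (-0.083, 0, 0.107)
```

Emit:
jog_arm:
  series:
    - [255,[0,0,0.003],[0,0,0]]
    - [255,[0,0,0.003],[0,0,0]]
    - [255,[0,0,0],[0,0,0]]
    - [255,[0,0,0],[0,0,0]]

```text
time: 17.3
ee_pos: [0.409, -0.0736, 0.1055]
orientation: [0.757, 0.654, -0.001, -0.0]
wrist_force: [-2.4, -1.1, -0.1]
grip_width: 0.093
finger_force: 11.9
```

```bash
python3 hood.py
```

```text
17.3 local [-0.0822 -0.0002] z 0.1055 8.208268966700842 [-2.4 -1.1 -0.1] target (-0.083, 0, 0.107)
```

Emit:
jog_arm:
  series:
    - [200,[0,0,0],[0,0,0]]
    - [200,[0,0,0],[0,0,0]]
    - [200,[0,0,-0.02],[0,0,0]]
    - [200,[0,0,-0.025],[0,0,0]]
    - [255,[0,0,0],[0,0,0]]
    - [255,[0,0,0],[0,0,0]]
    - [255,[0,0,0.01],[0,0,0]]
    - [255,[0,0,0.004],[0,0,0]]
    - [255,[0,0,0.003],[0,0,0]]
    - [255,[0,0,0.003],[0,0,0]]
    - [255,[0,0,0],[0,0,0]]
    - [255,[0,0,0],[0,0,0]]

```text
time: 18.8
ee_pos: [0.4097, -0.0733, 0.1311]
orientation: [0.757, 0.654, -0.0, -0.0]
wrist_force: [-3.2, 1.1, 7.0]
grip_width: 0.009
finger_force: 3.4
```

```bash
python3 hood.py
```

```text
18.8 local [-0.0816  0.0001] z 0.1311 0.7577449752468252 [-3.2  1.1  7. ] target (-0.083, 0, 0.107)
```

Emit:
jog_arm:
  series:
    - [255,[0,0,0.001],[0,0,0]]
    - [255,[0,0,0.001],[0,0,0]]
    - [255,[0,0,0],[0,0,0]]
    - [255,[0,0,0],[0,0,0]]

```text
time: 19.3
ee_pos: [0.4097, -0.0734, 0.1307]
orientation: [0.756, 0.654, -0.0, -0.0]
wrist_force: [-11.2, 3.1, 24.6]
grip_width: 0.004
finger_force: 12.1
```

```bash
python3 hood.py; python3 -c "
from h import *
togo([.3968,-.1726,.092],-.145+np.pi/2)"
```

```text
19.3 local [-0.0815  0.    ] z 0.1307 0.3869474399361929 [-11.2   3.1  24.6] target (-0.083, 0, 0.107)
t 19.3 pos [ 0.4097 -0.0734  0.1307] turn [-0.001   0.0002  0.0001] shift [-0.1     0.0016  0.0388] F [-11.2   3.1  24.6] w 0.4 ff 12.118343710899353
```

The hood is hard against its stop: 24 N moves it less than 0.5 mm. Now to the key, turning back for more body clearance over the hood.

Emit:
jog_arm:
  series:
    - [255,[0,0,-0.03],[0,0,0]]
    - [255,[0,0,-0.03],[0,0,0]]
    - [255,[-0.05,0.001,0],[0,0,0]]
    - [255,[-0.05,0,0],[0,0,0.1745]]
    - [255,[0,0,0],[0,0,0.1745]]
    - [255,[0,0,0],[0,0,0.1745]]
    - [255,[0,0,0],[0,0,0.1745]]
    - [255,[0,0,0],[0,0,0.1745]]
    - [255,[0,0,0],[0,0,0.1745]]
    - [255,[0,0,0],[0,0,0.1745]]
    - [255,[0,0,0],[0,0,0.1745]]
    - [255,[0,0,0],[0,0,0.1745]]

```text
time: 20.8
ee_pos: [0.3963, -0.1725, 0.1886]
orientation: [0.997, -0.075, 0.0, 0.0]
wrist_force: [0.0, -0.4, 0.1]
grip_width: 0.004
finger_force: 0.0
```

Emit:
jog_arm:
  series:
    - [255,[0,0,0.03],[0,0,0]]
    - [255,[0,0,0.03],[0,0,0]]
    - [255,[0,0,0],[0,0,0]]
    - [255,[0,0,0],[0,0,0]]

```text
time: 21.3
ee_pos: [0.3968, -0.1729, 0.1296]
orientation: [0.997, -0.073, 0.0, 0.0]
wrist_force: [-0.6, 0.1, 0.5]
grip_width: 0.004
finger_force: 0.0
```

```bash
python3 - <<'E'
from h import *
togo([.3968,-.1726,.092])
i=manip.camera_info("top");im=manip.camera("top")
cv2.imwrite("pics/t2.png",cv2.resize(im[90:310,160:500,::-1],None,fx=2.3,fy=2.3,interpolation=cv2.INTER_CUBIC))
E
```

```text
t 21.3 pos [ 0.3968 -0.1729  0.1296] turn [ 0.0005 -0.0008 -0.0002] shift [-0.     -0.0003  0.0376] F [-0.6  0.1  0.5] w 0.4 ff 0.0
```

View pics/t2.png

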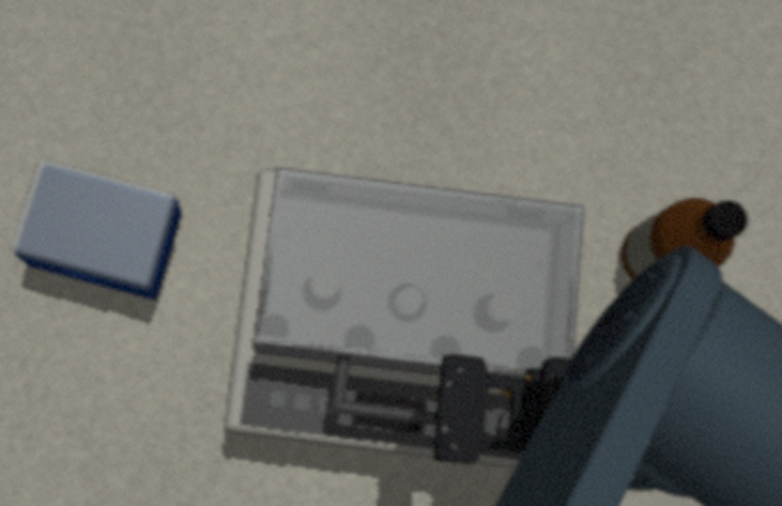

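The hood lies flat and closed over the tubes at (400,290), and the box and bottle have not moved. Pressing the key.

Emit:
jog_arm:
  series:
    - [255,[0,0,0.02],[0,0,0]]
    - [255,[0,0,0.014],[0,0,0]]
    - [255,[0,0,0.003],[0,0,0]]
    - [255,[0,0,0.003],[0,0,0]]
    - [255,[0,0,0.002],[0,0,0]]
    - [255,[0,0,0.0015],[0,0,0]]
    - [255,[0,0,0.0005],[0,0,0]]
    - [255,[0,0,0],[0,0,0]]
    - [255,[0,0,0],[0,0,0]]
    - [255,[0,0,0],[0,0,0]]

```text
time: 22.6
ee_pos: [0.3969, -0.1729, 0.0904]
orientation: [0.997, -0.072, -0.0, 0.0]
wrist_force: [-21.9, 15.2, 64.3]
grip_width: 0.005
finger_force: 31.8
```

64 N at z = 90 mm means the closed fingers are landing on the bezel. Backing off for a look.

Emit:
jog_arm:
  series:
    - [255,[0,0,-0.015],[0,0,0]]
    - [255,[0,0,-0.03],[0,0,0]]
    - [255,[-0.03,0,-0.03],[0,0,0]]
    - [255,[-0.04,0,-0.03],[0,0,0]]
    - [255,[0,0,0],[0,0,0]]
    - [255,[0,0,0],[0,0,0]]

```text
time: 23.35
ee_pos: [0.3274, -0.1626, 0.1898]
orientation: [0.997, -0.073, 0.001, 0.0]
wrist_force: [-0.4, 0.8, 0.3]
grip_width: 0.004
finger_force: 0.0
```

```bash
python3 - <<'E'
from h import *
togo([.3968,-.1726,.092])
i=manip.camera_info("wrist");im=manip.camera("wrist")
print(proj("wrist",[.3968,-.1726,.092],i),ray("top",(475,185),.15),ray("top",(411,264),.01),ray("top",(478,264),.01))
cv2.imwrite("pics/w4.png",im[:,:,::-1])
yaw=-.145;R=np.array([[np.cos(yaw),-np.sin(yaw)],[np.sin(yaw),np.cos(yaw)]]);o=np.array([.4904,-.0852])
print("bottle local",R.T@(ray("top",(475,185),.15)[:2]-o))
E
```

```text
t 23.35 pos [ 0.3274 -0.1626  0.1898] turn [ 0.0006 -0.0011 -0.0008] shift [ 0.07   -0.0003  0.0979] F [-0.4  0.8  0.3] w 0.3 ff 0.0
[281.6821778  111.77871389] [ 0.54885736 -0.3209027   0.15      ] [ 0.42155391 -0.24196534  0.01      ] [ 0.41817941 -0.3773123   0.01      ]
bottle local [ 0.09190116 -0.22478257]
```

View pics/w4.png

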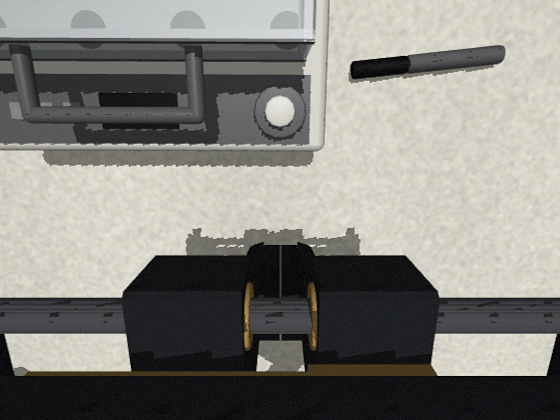

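Key and bezel are concentric at (280,112), where (281.7,111.8) was predicted. The 18×35 mm tip spans the bezel, so I'll tilt the tool 25° and press with one finger's lower edge, which fits inside the key.

Emit:
jog_arm:
  series:
    - [255,[0,0,0],[0.1455,0,0]]
    - [255,[0,0,0],[0.1455,0,0]]
    - [255,[0,0,0],[0.1455,0,0]]
    - [255,[0,0,0],[0,0,0]]
    - [255,[0,0,0],[0,0,0]]

```text
time: 24.02
ee_pos: [0.3269, -0.1619, 0.1888]
orientation: [0.974, -0.071, 0.015, -0.216]
wrist_force: [0.3, 0.6, -0.9]
grip_width: 0.006
finger_force: 0.0
```

```bash
cat > k.py <<'E'
from h import *
s=manip.observe();q=Ro.from_quat(s["orientation"]);K=np.array([.3968,-.1726]);r=-np.array([.1445,.9895])
for z in(.115,.0938):
    X=np.array([*(K-.0125*r),z]);print(s["time"],z,"shift",q.inv().apply(X-s["ee_pos"]).round(4))
print("unit down",q.inv().apply([0,0,-1]).round(3),"F",s["wrist_force"].round(1),s["ee_pos"].round(4),s["orientation"].round(3))
E
python3 k.py
```

```text
24.025 0.115 shift [0.0708 0.0203 0.0718]
24.025 0.0938 shift [0.0709 0.0292 0.091 ]
unit down [0.002 0.423 0.906] F [ 0.3  0.6 -0.9] [ 0.3269 -0.1619  0.1888] [ 0.974 -0.071  0.015 -0.216]
```

Emit:
jog_arm:
  series:
    - [255,[0.035,0.004,0.012],[0,0,0]]
    - [255,[0.036,0.004,0.012],[0,0,0]]
    - [255,[0,0.006,0.024],[0,0,0]]
    - [255,[0,0.006,0.024],[0,0,0]]
    - [255,[0,0,0],[0,0,0]]
    - [255,[0,0,0],[0,0,0]]
    - [255,[0,0,0],[0,0,0]]

```text
time: 24.9
ee_pos: [0.3996, -0.161, 0.1171]
orientation: [0.974, -0.071, 0.016, -0.215]
wrist_force: [0.5, 0.2, 0.7]
grip_width: 0.007
finger_force: 0.0
```

```bash
python3 k.py
```

```text
24.9 0.115 shift [-0.0011  0.0003  0.0022]
24.9 0.0938 shift [-0.0012  0.0092  0.0214]
unit down [-0.002  0.421  0.907] F [0.5 0.2 0.7] [ 0.3996 -0.161   0.1171] [ 0.974 -0.071  0.016 -0.215]
```

Emit:
jog_arm:
  series:
    - [255,[-0.001,0.004,0.009],[0,0,0]]
    - [255,[0,0.003,0.0065],[0,0,0]]
    - [255,[0,0.001,0.002],[0,0,0]]
    - [255,[0,0,0],[0,0,0]]
    - [255,[0,0,0],[0,0,0]]

```text
time: 25.52
ee_pos: [0.398, -0.1602, 0.0969]
orientation: [0.974, -0.071, 0.016, -0.216]
wrist_force: [-1.8, -0.5, 3.6]
grip_width: 0.004
finger_force: 1.7
```

Emit:
jog_arm:
  series:
    - [255,[0,0.0008,0.0018],[0,0,0]]
    - [255,[0,0,0],[0,0,0]]
    - [255,[0,0,0],[0,0,0]]

```text
time: 25.9
ee_pos: [0.3981, -0.1602, 0.0949]
orientation: [0.974, -0.071, 0.016, -0.216]
wrist_force: [-1.9, -0.7, 5.9]
grip_width: 0.001
finger_force: 2.6
```

Emit:
jog_arm:
  series:
    - [255,[0,0.0008,0.0018],[0,0,0]]
    - [255,[0,0,0],[0,0,0]]
    - [255,[0,0,0],[0,0,0]]

```text
time: 26.28
ee_pos: [0.3982, -0.1602, 0.0944]
orientation: [0.974, -0.07, 0.016, -0.216]
wrist_force: [-6.5, 1.4, 20.1]
grip_width: 0.004
finger_force: 9.9
```

Soft spring from TCP z = 96.9 to 94.9 mm, then a hard stop at 94.4 mm. That puts the edge at 87 mm, which is the key fully down. One small extra push, then retreat.

Emit:
jog_arm:
  series:
    - [255,[0,0.0002,0.0005],[0,0,0]]
    - [255,[0,0,0],[0,0,0]]
    - [255,[0,0,0],[0,0,0]]

```text
time: 26.65
ee_pos: [0.3982, -0.1602, 0.0943]
orientation: [0.974, -0.07, 0.016, -0.216]
wrist_force: [-7.3, 1.1, 23.0]
grip_width: 0.01
finger_force: 11.9
```

Emit:
jog_arm:
  series:
    - [255,[0,-0.008,-0.018],[0,0,0]]
    - [255,[0,-0.02,-0.045],[0,0,0]]
    - [255,[-0.02,-0.02,-0.045],[0,0,0]]
    - [255,[-0.04,0,0],[-0.1455,0,0]]
    - [255,[-0.03,0,0],[-0.1455,0,0]]
    - [255,[0,0,0],[-0.1455,0,0]]
    - [255,[0,0,0],[0,0,0]]
    - [255,[0,0,0],[0,0,0]]
    - [255,[0,0,0],[0,0,0]]

```text
time: 27.78
ee_pos: [0.3087, -0.1497, 0.2102]
orientation: [0.997, -0.073, -0.0, -0.001]
wrist_force: [0.3, 1.4, 0.3]
grip_width: 0.007
finger_force: 0.0
```

```bash
python3 - <<'E'
from h import *
s=manip.observe();print(s["time"],s["ee_pos"],s["wrist_force"].round(1))
im=manip.camera("wrist");sc=manip.camera("scene")[140:340,60:420]
a=cv2.resize(im[:260],(560,260));b=cv2.resize(sc,(560,311))
cv2.imwrite("pics/f.png",np.vstack([a,b])[:,:,::-1])
E
```

```text
27.775 [ 0.30872844 -0.14969202  0.21018225] [0.3 1.4 0.3]
```

View pics/f.png

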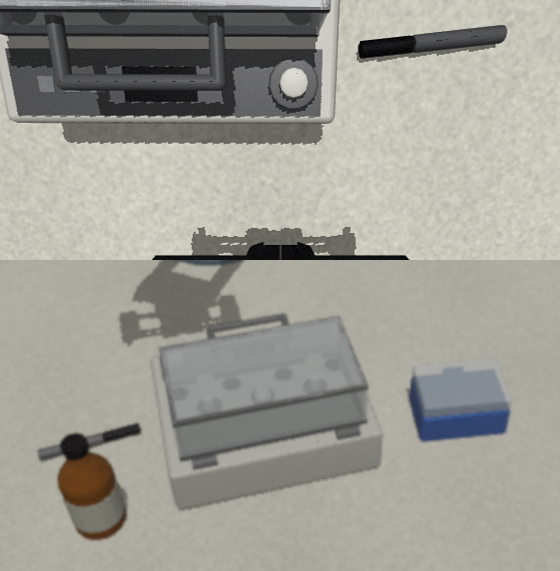

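The hood is closed (box at (265,390) in the lower picture), the key at (293,82) is free again, the bystanders haven't moved, and the arm touches nothing. Handing in.

```bash
python3 -c "
from station import manip
print(manip.close_job())"
```

```text
the job is handed in; nothing more can be done
None
```

I handed the job in at about 28 s: both large caps are up at their vented stop, the small cap is sealed, the hood is closed, and the start key was pressed to its hard stop on the second try, after the first landed on the bezel at about 64 N; the tip box, bottle and marker were not touched.

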